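Lay a stripped regulator out in its fitted service tray

TASK

A diving regulator has been taken apart and four of its parts lie mixed on the grey bench mat. Sort them into the wooden service tray: lay the pressure gauge, the yoke, the first stage and the brass tee each in the black nest that is cut to its outline, the way round that the outline shows, so that every one lies flat on the floor of its nest, and let go of them all.

Things in the scene. Friction and masses are not known exactly. Their poses are not given: they have to be found in the camera images.
- gauge: Pressure gauge lying dial up: round silvery case 52 mm across, 27 mm high, brass stem to one side, 81 mm long over all. Origin: underside, mid-length. x points from stem to case: case centre at x=+14 mm; stem x=-10 to -40, 16 wide, 5 to 19 mm up. Grip the case along y at x=+14, fingertips over 11 mm above the underside (pocket depth). 0.16 kg.
- yoke: A-clamp yoke lying flat: open silver frame with a black screw knob at one end, 82x52 mm. Origin: underside, middle of 82x52. x points to the knob: frame x=-41 to +14 mm, 12-14 mm high; knob x=+21 to +41, 25 mm across and high. Grip the two side bars (along x, -33 to +11, 50 mm over their outsides) along y at x=-11, fingertips about 4 mm above the underside. 0.3 kg.
- first_stage: Chromed first stage on its side: stout body 38 mm wide (x -20 to +18), 72 mm long (y -36 to +36), 39 mm high; two ports stick out along +x and -x (to 37 mm, y=-5 to +14, 12 to 28 mm up). Origin: underside, middle. Grip the body along x beside the ports, at y=-22 mm, fingertips 11 mm above the underside. Either way round is right in its nest. 0.45 kg.
- brass_tee: Brass T fitting lying flat, 44x62x19 mm. Origin: underside, middle of 44x62. Round straight run along y (y -31 to +31, x -22 to -5 mm); round branch along +x to x=+22, 16 mm wide, 2 to 17 mm up. Grip it by the two flat end faces of the run, along y at x=-13 (62 mm), fingertips 8 or 9 mm above the underside (pocket 7 deep); the round sides slip away. 0.09 kg.
- gauge_nest: Fixed black module (pocket floor grey) 110x110x18 mm in the wooden tray, with a keyhole pocket: round of 68 mm diameter centred at x=+14 mm, slot 32 mm wide from it to x=-48. Pocket 11 mm deep, floor 7 mm above the origin. Origin: underside, middle. The gauge is home with its frame on the nest's (x, y, yaw; stem in slot); 8 mm play all round.
- yoke_nest: Fixed black module (pocket floor grey) 110x110x18 mm, stirrup-shaped pocket: 68 mm wide in y from x=-49 to +22, then 41 wide to x=+49 for the knob; finger notches x=-35 to +13 out to y=+-50 (gripper under 68 mm open in them). 9 mm deep, floor 9 mm above origin. Origin: underside, middle. The yoke is home with its frame on the nest's (x, y, yaw); 8 mm play.
- stage_nest: Fixed black module (pocket floor grey) 110x110x18 mm with a plain rectangular pocket, x=-28 to +26 mm, y=-44 to +44. 9 mm deep, floor 9 mm above the origin. Origin: underside, middle. The first stage is home with its origin on the nest's and its y along the nest's y, either way round; 8 mm play (6 turned round). Its ports stand out over the module's top.
- tee_nest: Fixed black module (pocket floor grey) 110x110x18 mm, T-shaped pocket: run x=-30 to +3 mm, y=+-39; branch 33 wide to x=+30. 7 mm deep, floor 11 mm above the origin. Origin: underside, middle. The tee is home with its frame on the nest's (x, y, yaw); 8 mm play.
- kit_tray: Fixed shallow wooden tray, 242x242 mm, floor 6 mm thick, rim 18 mm high, that holds the four black modules side by side, two by two; their tops are 24 mm above the bench. Origin: underside, middle. The parts start flat on a grey mat 2 mm thick (250x280 mm), to the left or right of the tray, with a pick and an O-ring lying among them.
- swing_stand: Fixed test stand of the bench, left and behind the work, not part of the job: a foot and a leaning arm with gauges, about 157x283 mm and 212 mm high. Origin: underside, middle. Swing round it on the robot's side.

How it is judged:
By the outcome, as a careful person would: the job done as asked, in the order asked, and still so for the second after the job is handed in, with the robot touching nothing.
It also fails if it takes over 106 s, if anything falls off the work surface, if the arm or the gripper's body presses on something with over 40 N, if the wrist force passes 120 N, or if a joint passes its speed limit or range.

ROBOT

A 6-joint arm with a two-finger parallel gripper is mounted at the origin on a cart in front of the work surface, level with it; the furniture and walls round the work are solid. World frame = base frame: x ahead of the robot, y to its left, z up, the work surface at z = 0. Lengths are in mm, angles in degrees, forces in N, time in s.
With the tool pointing down it reaches from about 425 to 1125 mm from the base axis. Payload 14.9 kg.
Tool frame: the origin (TCP) lies midway between the tips of the shut fingers; the grasp point (between the pads) lies 19 mm behind it; z points along the fingers, y is the line along which they close (so a half turn about z gives the same grasp; the last joint's range is limited). The gripper opens to 91 mm and grips with 3 to 60 N. Pads are 32 mm wide; open, the fingers measure 118 mm over their backs; the gripper's body (76 mm by 178 mm) begins 60 mm behind the grasp point.
Start: joints at [61.518, 21.709, 99.362, -0, 58.929, -1.908], TCP at [313.154, 626.061, 213.932] pointing down, gripper open.
Joint ranges: [-158.91, 158.91], [-42.39, 125.64], [0.06, 152.35], [-60.88, 240.88], [17.5, 164.5], [-176.32, 176.32]. Speed limits (degrees/s): [108.29, 108.29, 136.94, 180, 180, 180].

INTERFACE

Orientations are given as a 3x3 rotation matrix whose columns are the frame's x, y, z axes.
In Python, from cell import get_obs, capture, hand_in gives the robot as it stands.
- The arm moves only by the tool send_rows, never from a script. Its argument "deltas" is a list of rows, each a list of 7 numbers: the shift along the world's x, y, z in fractions of the full range, 1 being 75 cm, then the turn, a rotation vector about the world's x, y, z in parts of the range, where 1.0 means pi/2 rad, then the opening, from 0 (shut) to 1 (fully open). In form: [[x, y, z, ax, ay, az, gripper], ...]. A call has 1 to 12 rows; each row is the pose to reach, as a shift and turn from the pose commanded when the call began; what a row does not reach only later rows make up. A row lasts 1/8 s, in which the tool goes at most 62.5 mm and 10.7 degrees, less where a joint would pass 70% of its speed; a pose out of reach is approached as far as the arm can. No shift or turn number may pass 1 either way. A call with a gripper value outside its range is refused whole. The fingers move at their own pace and stop on an object; the grip force is fixed at half the most. Time passes only in rows, so rows that repeat a pose let the fingers close. It gives the time, the measured TCP pose, the force, the opening and the grip force at its end, in the units of the state.
- get_obs(): the state, without advancing time (a new reading comes with each control period).
- capture(name): name is "side" or "top"; returns a dict with "image" (420x560x3 uint8, blue, green, red), "camera_matrix" (3x3 intrinsics, pixels), "k1" (the pictures are not rectified: a ray, as slopes to the right and down, at radius r is drawn at 1 + k1 r^2 times it, then the intrinsics apply), "origin" and "orientation" of the camera in the world. Camera axes: x right, y down, z forward; pixel columns grow to the right and rows downward; lengths in mm; the calibration is good to about 2 mm. A picture is of the moment at which its call begins. There is no depth.
- hand_in(): hands the job in; it is judged then, once.
The state is a dict: "time": time; "joint_positions": joint angles; "qvel": joint speeds; "tau": joint torques, N m; "position": TCP position; "tcp_rot": TCP orientation; "contact_force": force on the tool from outside, world axes, zero at the start; "ft_torque": the same for the moment, N m; "width": opening from 0.0 (shut) to 1.0 (fully open); "grip_force": force on a finger pad.
Only numpy, scipy, OpenCV 4.12 (cv2) and the standard library are available. Lean on these libraries where they do the work, as an engineer would, in place of code of your own. Each camera call takes 0.05 s, during which the arm holds its last target. There are 200 camera calls.

## Working session

There is one attempt and no reset: what is moved stays moved. The work goes in short steps, Python scripts to look and compute and a tool call to move; the robot and the scene stay as the last step left them, time stands still between calls to the robot, and variables do not carry over. Pictures are saved under pics/ and viewed, at most 14 in all, crops included, and the job is handed in when it is done.

Besides the shell and the picture viewer there is one more tool, called after ">>>" by a JSON object that holds its "api" and its "payload", one argument or row to a line. send_rows: Moves the arm, as the interface text tells. Its arguments: {"type":"object","properties":{"deltas":{"type":"array"}},"required":["deltas"]}

```bash
mkdir -p pics
cat > h.py <<'E'
import numpy as np, cv2
from cell import get_obs, capture, hand_in
def snap(name,fn):
    c=capture(name); cv2.imwrite('pics/'+fn,c['image']); np.savez('pics/'+fn[:-4]+'.npz',**c); return c
def rect(c,uv):
    K=np.array(c['camera_matrix'],float); return cv2.undistortPoints(np.array(uv,float).reshape(-1,1,2),K,np.array([float(c['k1']),0,0,0])).reshape(-1,2)
def ray(c,uv,z):
    n=rect(c,uv); d=np.c_[n,np.ones(len(n))]@np.array(c['orientation']).T; o=np.array(c['origin'],float)
    return o+d*((z-o[2])/d[:,2])[:,None]
def proj(c,P):
    R=np.array(c['orientation']);q=(np.array(P,float).reshape(-1,3)-np.array(c['origin']))@R
    return cv2.projectPoints(q.reshape(-1,1,3),np.zeros(3),np.zeros(3),np.array(c['camera_matrix'],float),np.array([float(c['k1']),0,0,0]))[0].reshape(-1,2)
def load(fn): return dict(np.load('pics/'+fn+'.npz'))
E
python3 - <<'E'
from h import *
for n in ('top','side'):
    c=snap(n,n+'0.png'); print(n,c['origin'],np.round(c['orientation'],3).tolist(),c['camera_matrix'],c['k1'])
o=get_obs(); print(o['time'],o['position'],o['tcp_rot'],o['width'],o['contact_force'])
E
```

```text
top [ 405.25320873   24.1312626  1431.03112881] [[0.023, -0.997, 0.076], [-0.999, -0.021, 0.024], [-0.022, -0.077, -0.997]] [[526.63762924   0.         281.16480585]
 [  0.         526.63762924 207.38265121]
 [  0.           0.           1.        ]] 0.019735885575418756
side [531.71504495 908.03607041 709.16073483] [[-1.0, 0.002, -0.01], [0.009, 0.614, -0.789], [0.004, -0.789, -0.614]] [[398.24692525   0.         279.39577016]
 [  0.         398.24692525 204.2527751 ]
 [  0.           0.           1.        ]] -0.021445463488588806
0.1 [312.97351208 625.75103191 213.37523653] [[-8.94350114e-01  4.47367455e-01 -4.82735912e-04]
 [ 4.47367711e-01  8.94349741e-01 -8.19436040e-04]
 [ 6.51457227e-05 -9.48823176e-04 -9.99999548e-01]] 1.0012517929449167 [-0.41263357  0.43809905 -0.10315698]
```

View pics/top0.png

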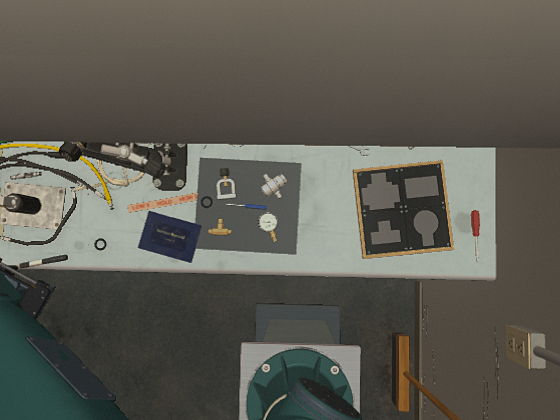

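View pics/side0.png

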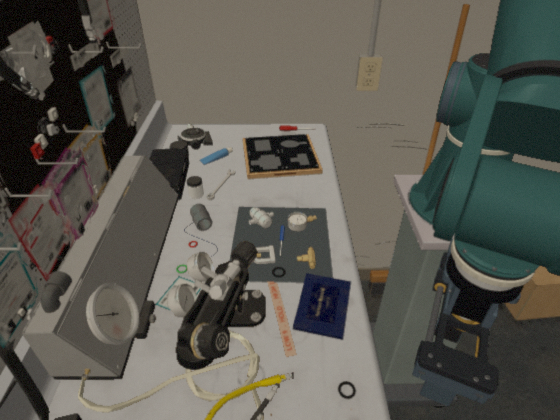

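The top view shows the mat (cols 197–300, rows 157–255) with yoke (225,185), first stage (273,185), tee (219,228) and gauge (268,222). The tray is at (403,209). The side view shows the same, with the arm at right. I'll enlarge both areas.

Run:
```python
from h import *
c=load('top0'); im=c['image']
cv2.imwrite('pics/a.png',cv2.resize(im[155:255,190:310],None,fx=6,fy=6,interpolation=cv2.INTER_CUBIC))
cv2.imwrite('pics/b.png',cv2.resize(im[155:265,348:462],None,fx=5,fy=5,interpolation=cv2.INTER_CUBIC))
print(ray(c,[[225,185],[273,185],[219,228],[268,222],[403,209],[197,157],[185,190],[300,270]],10).round())
```

```text
[[ 572.  212.   10.]
 [ 575.   81.   10.]
 [ 455.  225.   10.]
 [ 474.   93.   10.]
 [ 517. -270.   10.]
 [ 647.  291.   10.]
 [ 556.  321.   10.]
 [ 347.    4.   10.]]
```

View pics/a.png

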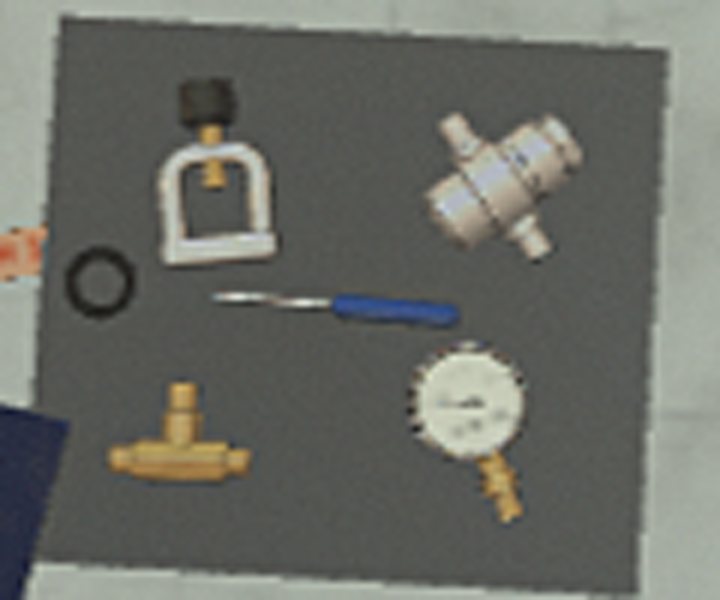

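View pics/b.png

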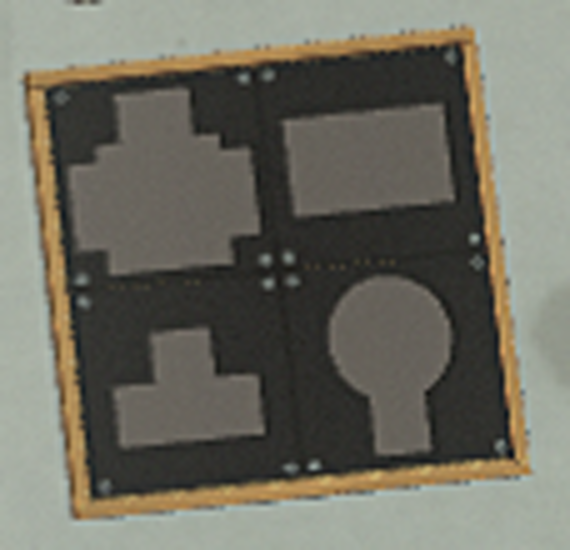

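Crop a shows all four parts clear of each other, in crop pixels (÷6, +190/+155). The yoke has its knob up at (207,105), and the first stage is at (505,180), tilted about 35°. The tee has its branch up at (182,400). The gauge dial is at (467,403) with its stem toward (510,515).
Crop b shows the nests: yoke top left (knob up), stage top right, tee bottom left (branch up), gauge bottom right (stem down).

Run:
```python
from h import *
S=4
def seg(c,box,f):
    x0,y0,x1,y1=box; im=cv2.resize(c['image'][y0:y1,x0:x1],None,fx=S,fy=S,interpolation=cv2.INTER_CUBIC).astype(int)
    m=f(im).astype(np.uint8); cs,_=cv2.findContours(m,cv2.RETR_EXTERNAL,cv2.CHAIN_APPROX_NONE)
    k=max(cs,key=cv2.contourArea).reshape(-1,2)
    return (k+.5)/S-.5+[x0,y0]
def rep(n,c,k,z):
    p=ray(c,k,z)[:,:2].astype(np.float32); (cx,cy),(w,h),a=cv2.minAreaRect(p); M=cv2.moments(p)
    print(n,'rect c',round(cx,1),round(cy,1),'wh',round(w,1),round(h,1),'a',round(a,1),'centroid',round(M['m10']/M['m00'],1),round(M['m01']/M['m00'],1)); return p
c=load('top0'); 
g=lambda im:im.mean(2); sat=lambda im:im.max(2)-im.min(2)
print('mat',c['image'][200:206,240:250].reshape(-1,3).mean(0), c['image'][185,420])
dv=lambda t:(lambda im:(np.abs(im-c['image'][208:218,245:255].reshape(-1,3).mean(0)).max(2)>t))
for t in (35,55):
  rep('stage',c,seg(c,(258,168,292,202),dv(t)),18)
  rep('tee',c,seg(c,(205,215,235,238),dv(t)),9)
  rep('gauge all',c,seg(c,(255,210,282,245),dv(t)),14)
  rep('case',c,seg(c,(255,210,282,245),lambda im:(im.min(2)>110)),27)
  rep('yokeframe',c,seg(c,(212,175,240,201),lambda im:(im.min(2)>80+t)),13)
  rep('knob',c,seg(c,(212,164,240,182),lambda im:(im.max(2)<62)),20)
  rep('stem',c,seg(c,(262,229,282,245),dv(t)),12)
# tray
k=seg(c,(345,150,465,268),lambda im:((sat(im)>45)|(im.max(2)<70)));p=rep('tray',c,k,18)
k=seg(c,(345,150,465,268),lambda im:((im.max(2)<75)));rep('black',c,k,24)
for n,b,z in (('yokeN',(358,168,402,212),15),('stageN',(400,170,442,205),15),('teeN',(364,214,404,250),17),('gaugeN',(406,206,442,248),13)):
  rep(n,c,seg(c,b,lambda im:(im.min(2)>62)),z)
```

```text
mat [96.7 93.7 88.9] [ 90  96 101]
stage rect c 584.3 86.5 wh 53.5 72.0 a 38.9 centroid 578.1 82.5
tee rect c 448.9 221.8 wh 50.4 52.0 a 48.6 centroid 451.7 223.5
gauge all rect c 461.9 93.7 wh 50.2 80.4 a 89.9 centroid 469.4 91.5
case rect c 475.2 93.8 wh 51.5 49.3 a 64.8 centroid 473.8 92.8
yokeframe rect c 563.5 210.6 wh 53.7 51.1 a 6.3 centroid 562.0 210.4
knob rect c 606.3 213.9 wh 21.7 25.0 a 6.4 centroid 604.9 210.5
stem rect c 444.5 82.5 wh 46.4 21.8 a 41.7 centroid 442.4 82.3
stage rect c 585.4 85.8 wh 50.9 69.4 a 36.1 centroid 578.7 82.4
tee rect c 448.8 221.9 wh 48.5 50.6 a 48.6 centroid 451.3 223.5
gauge all rect c 461.5 93.5 wh 79.9 47.8 a 0.5 centroid 469.9 91.6
case rect c 475.2 93.8 wh 51.5 49.3 a 64.8 centroid 473.8 92.8
yokeframe rect c 563.4 210.4 wh 52.5 49.7 a 6.3 centroid 562.0 210.3
knob rect c 606.3 213.9 wh 21.7 25.0 a 6.4 centroid 604.9 210.5
stem rect c 444.4 82.6 wh 45.4 20.0 a 41.2 centroid 442.6 82.3
tray rect c 516.3 -267.1 wh 242.1 243.0 a 7.1 centroid 516.4 -267.2
black rect c 516.7 -266.9 wh 222.7 224.0 a 7.0 centroid 516.9 -266.9
yokeN rect c 564.9 -206.1 wh 98.3 100.7 a 7.0 centroid 559.1 -206.9
stageN rect c 577.7 -317.0 wh 54.1 86.8 a 7.3 centroid 577.7 -317.0
teeN rect c 454.5 -220.1 wh 60.5 78.5 a 7.0 centroid 448.6 -220.6
gaugeN rect c 467.8 -329.7 wh 96.2 65.0 a 0.2 centroid 472.9 -330.4
```

Run:
```python
from h import *
c=load('top0'); s=load('side0')
A=lambda l:np.array(l,float)/6+[190-.4,155-.4]
def P(l,z): return ray(c,A(l),z)[:,:2]
def ang(v): return round(np.degrees(np.arctan2(v[1],v[0])),1)
t=P([[109,460],[250,460],[183,382],[182,482]],11.5); print('tee',t.round(1).tolist(),ang(t[0]-t[1])-90,ang(t[2]-t[3]))
g=P([[467,403]],29)[0]; e=P([[511,520]],14)[0]; print('gauge',g,e,ang(g-e))
b=P([[449,226],[563,140]],21.5); p=P([[452,120],[542,252]],22); print('stage',b.mean(0),b,ang(b[0]-b[1])-90,'ports',p.mean(0),ang(p[0]-p[1]),np.linalg.norm(p[0]-p[1]),np.linalg.norm(b[0]-b[1]))
y=P([[220,250],[207,105]],14); print('yoke',y,ang(y[1]-y[0]))
for z in (0,50,100,150,200):
  print(z,'side knob',ray(s,[[245,252]],z)[0].round(),'side left',ray(s,[[195,345]],z)[0].round(), 'top', ray(c,[[187,150],[187,190],[70,150]],z)[:,:2].round().tolist())
```

```text
tee [[445.0, 254.6], [446.4, 191.0], [480.9, 222.4], [435.8, 221.4]] 1.2999999999999972 1.3
gauge [473.3262187   93.11845184] [422.06991832  72.83876341] 21.6
stage [572.93895256  78.40401074] [[552.99597324 103.54644441]
 [592.88193188  53.26157708]] 38.400000000000006 ports [571.48543225  82.44954633] 35.5 72.16168587907588 64.1830006977328
yoke [[540.75978074 207.16798778]
 [606.61767615 215.09646463]] 6.9
0 side knob [609. 191.   0.] side left [693. 453.   0.] top [[668.0, 321.0], [557.0, 317.0], [661.0, 645.0]]
50 side knob [603. 242.  50.] side left [682. 485.  50.] top [[659.0, 311.0], [552.0, 307.0], [653.0, 624.0]]
100 side knob [598. 292. 100.] side left [670. 517. 100.] top [[650.0, 301.0], [546.0, 297.0], [644.0, 602.0]]
150 side knob [592. 343. 150.] side left [659. 550. 150.] top [[640.0, 290.0], [541.0, 287.0], [635.0, 580.0]]
200 side knob [587. 393. 200.] side left [648. 582. 200.] top [[631.0, 280.0], [536.0, 276.0], [626.0, 559.0]]
```

Run:
```python
from h import *
c=load('side0')
i=c['image'][190:370,160:350]; cv2.imwrite('pics/c.png',cv2.resize(i,None,fx=3.3,fy=3.3,interpolation=cv2.INTER_CUBIC))
```

```text
(no output)
```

View pics/c.png

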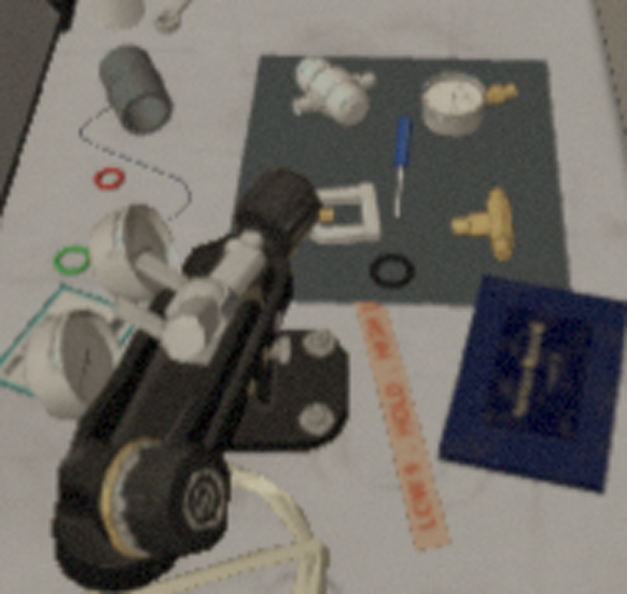

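The side crop shows the stand's black knob end (crop 280,205; px ≈245,252) overhanging toward the yoke, so I check its clearance in the top view before gripping there.

Run:
```python
from h import *
c=load('top0')
cv2.imwrite('pics/d.png',cv2.resize(np.clip(c['image'][135:205,110:215]*1.6,0,255).astype(np.uint8),None,fx=6,fy=6,interpolation=cv2.INTER_CUBIC))
s=load('side0')
for z in (60,90,120,150,180,210):
  r=ray(s,[[257,250],[247,243]],z); print(z,r[:,:2].round().tolist(),proj(c,r).round().tolist())
```

```text
60 [[575.0, 245.0], [599.0, 222.0]] [[210.0, 181.0], [219.0, 172.0]]
90 [[573.0, 276.0], [596.0, 254.0]] [[196.0, 180.0], [205.0, 172.0]]
120 [[571.0, 307.0], [593.0, 285.0]] [[182.0, 179.0], [191.0, 171.0]]
150 [[569.0, 337.0], [590.0, 317.0]] [[167.0, 178.0], [175.0, 170.0]]
180 [[567.0, 368.0], [587.0, 349.0]] [[151.0, 177.0], [159.0, 169.0]]
210 [[565.0, 398.0], [584.0, 380.0]] [[135.0, 176.0], [143.0, 168.0]]
```

View pics/d.png

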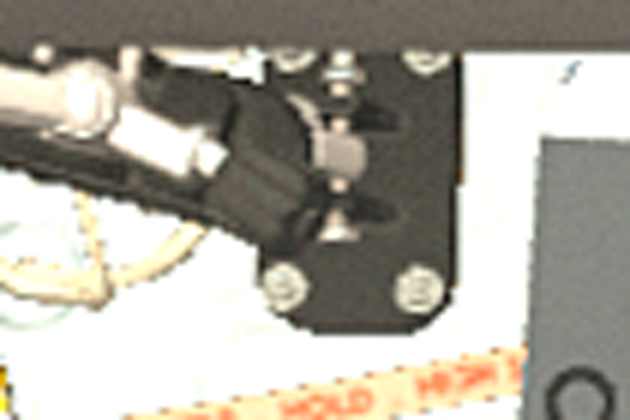

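The knob's near end (crop 320,140 → y≈345, z≈170) is clear of the gripper at the yoke. Starting with the gauge.

Careful with the scale: shifts go in shares of 75 cm and turns go in shares of pi/2 rad. That gives: -53.3 cm / 75 = -0.7107, -47 cm / 75 = -0.6267, 0.841 rad / 1.5708 = 0.5354.

>>> {"api": "send_rows", "payload": {
  "deltas": [
    [0.0333, -0.0733, 0, 0, 0, 0.0764, 1],
    [0.06, -0.1467, 0, 0, 0, 0.1528, 1],
    [0.0867, -0.2267, 0, 0, 0, 0.2292, 1],
    [0.1133, -0.3067, 0, 0, 0, 0.3056, 1],
    [0.1347, -0.3867, 0, 0, 0, 0.382, 1],
    [0.16, -0.4667, 0, 0, 0, 0.4584, 1],
    [0.18, -0.5467, 0, 0, 0, 0.5348, 1],
    [0.2, -0.6267, 0, 0, 0, 0.5354, 1],
    [0.2144, -0.7107, -0.04, 0, 0, 0.5354, 1],
    [0.2144, -0.7107, -0.1067, 0, 0, 0.5354, 1],
    [0.2144, -0.7107, -0.1733, 0, 0, 0.5354, 1],
    [0.2144, -0.7107, -0.1733, 0, 0, 0.5354, 1]
  ]
}}

```text
time: 1.6
position: [471.4, 92.5, 81.3]
tcp_rot: [[-0.93, -0.368, -0.007], [-0.368, 0.93, -0.001], [0.007, 0.002, -1.0]]
contact_force: [0.7, 0.0, 0.7]
width: 0.999
grip_force: 0.0
```

To row units: -6.8 cm / 75 = -0.0907, -6.3 cm / 75 = -0.084.

>>> {"api": "send_rows", "payload": {
  "deltas": [
    [0, 0, -0.0333, 0, 0, 0, 1],
    [0, 0, -0.0667, 0, 0, 0, 1],
    [0, 0, -0.084, 0, 0, 0, 1],
    [0, 0, -0.0907, 0, 0, 0, 1],
    [0, 0, -0.0907, 0, 0, 0, 1],
    [0, 0, -0.0907, 0, 0, 0, 1]
  ]
}}

```text
time: 2.35
position: [474.5, 93.2, 16.7]
tcp_rot: [[-0.93, -0.368, 0.001], [-0.368, 0.93, 0.0], [-0.001, -0.0, -1.0]]
contact_force: [-0.5, -0.9, 0.4]
width: 1.001
grip_force: 0.0
```

Run:
```python
from h import *
snap('side','s1.png'); c=load('s1'); cv2.imwrite('pics/e.png',cv2.resize(c['image'][180:300,210:350],None,fx=4,fy=4,interpolation=cv2.INTER_CUBIC))
print(get_obs()['position'])
```

```text
[474.41924678  93.15484799  16.6304268 ]
```

View pics/e.png

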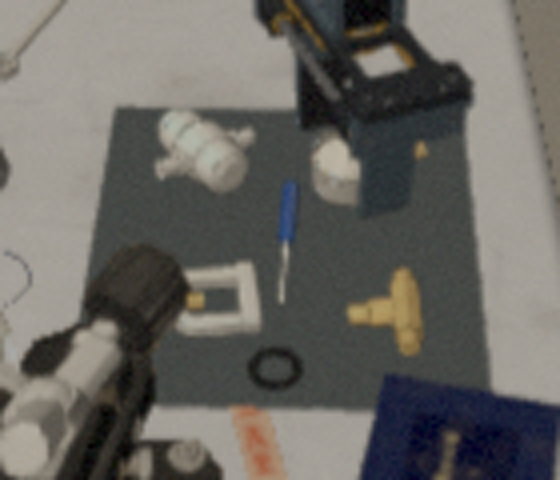

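The fingers straddle the gauge case (crop 340,165; near finger at 385,180). Close and lift.

To row units: 8 cm / 75 = 0.1067, 6 cm / 75 = 0.08.

>>> {"api": "send_rows", "payload": {
  "deltas": [
    [0, 0, 0, 0, 0, 0, 0],
    [0, 0, 0, 0, 0, 0, 0],
    [0, 0, 0, 0, 0, 0, 0],
    [0, 0, 0, 0, 0, 0, 0],
    [0, 0, 0, 0, 0, 0, 0],
    [0, 0, 0, 0, 0, 0, 0],
    [0, 0, 0, 0, 0, 0, 0],
    [0, 0, 0.04, 0, 0, 0, 0],
    [0, 0, 0.08, 0, 0, 0, 0],
    [0, 0, 0.1067, 0, 0, 0, 0]
  ]
}}

```text
time: 3.65
position: [474.1, 93.1, 97.1]
tcp_rot: [[-0.93, -0.368, 0.001], [-0.368, 0.93, 0.0], [-0.001, -0.0, -1.0]]
contact_force: [-0.1, -0.3, -2.0]
width: 0.549
grip_force: 30.0
```

To row units: -42 cm / 75 = -0.56, -40 cm / 75 = -0.5333, -0.255 rad / 1.5708 = -0.1623.

>>> {"api": "send_rows", "payload": {
  "deltas": [
    [0, -0.0667, 0, 0, 0, -0.0318, 0],
    [0.0013, -0.1467, 0, 0, 0, -0.0637, 0],
    [0.004, -0.2267, 0, 0, 0, -0.0955, 0],
    [0.0053, -0.3067, 0, 0, 0, -0.1273, 0],
    [0.0067, -0.3867, 0, 0, 0, -0.1623, 0],
    [0.0093, -0.4667, 0, 0, 0, -0.1623, 0],
    [0.0107, -0.5333, 0, 0, 0, -0.1623, 0],
    [0.0115, -0.56, 0, 0, 0, -0.1623, 0],
    [0.0115, -0.56, -0.0333, 0, 0, -0.1623, 0],
    [0.0115, -0.56, -0.0533, 0, 0, -0.1623, 0],
    [0.0115, -0.56, -0.0533, 0, 0, -0.1623, 0]
  ]
}}

```text
time: 5.03
position: [481.8, -325.8, 54.8]
tcp_rot: [[-0.992, -0.123, -0.002], [-0.123, 0.992, 0.002], [0.002, 0.002, -1.0]]
contact_force: [0.1, 0.6, -1.3]
width: 0.551
grip_force: 30.0
```

Run:
```python
from h import *
print(get_obs()['position'],get_obs()['tcp_rot'][:,1])
```

```text
[ 481.83698342 -325.7649534    54.79511439] [-0.12255266  0.99246032  0.00183107]
```

To row units: -2.75 cm / 75 = -0.0367, -2.7 cm / 75 = -0.036.

>>> {"api": "send_rows", "payload": {
  "deltas": [
    [0, 0, -0.016, 0, 0, 0, 0],
    [0, 0, -0.0293, 0, 0, 0, 0],
    [0, 0, -0.036, 0, 0, 0, 0],
    [0, 0, -0.0367, 0, 0, 0, 0],
    [0, 0, -0.0367, 0, 0, 0, 0]
  ]
}}

```text
time: 5.65
position: [482.7, -327.0, 28.6]
tcp_rot: [[-0.993, -0.122, 0.0], [-0.122, 0.993, -0.0], [-0.0, -0.0, -1.0]]
contact_force: [0.4, 0.9, -1.7]
width: 0.551
grip_force: 30.0
```

To row units: 8 cm / 75 = 0.1067, 5 cm / 75 = 0.0667.

>>> {"api": "send_rows", "payload": {
  "deltas": [
    [0, 0, -0.0011, 0, 0, 0, 0],
    [0, 0, -0.0011, 0, 0, 0, 0],
    [0, 0, -0.0011, 0, 0, 0, 0.8],
    [0, 0, -0.0011, 0, 0, 0, 0.8],
    [0, 0, -0.0011, 0, 0, 0, 0.8],
    [0, 0, -0.0011, 0, 0, 0, 0.8],
    [0, 0, 0.0267, 0, 0, 0, 0.8],
    [0, 0, 0.0667, 0, 0, 0, 0.8],
    [0, 0, 0.1067, 0, 0, 0, 0.8]
  ]
}}

```text
time: 6.78
position: [482.7, -327.0, 110.6]
tcp_rot: [[-0.993, -0.122, 0.001], [-0.122, 0.993, -0.0], [-0.001, -0.0, -1.0]]
contact_force: [0.2, -0.4, 0.5]
width: 0.799
grip_force: 0.0
```

To row units: 53.75 cm / 75 = 0.7167, 8.35 cm / 75 = 0.1113.

>>> {"api": "send_rows", "payload": {
  "deltas": [
    [0.0107, 0.0667, 0, 0, 0, 0, 0.8],
    [0.0227, 0.1467, 0, 0, 0, 0, 0.8],
    [0.0347, 0.2267, 0, 0, 0, 0, 0.8],
    [0.048, 0.3067, 0, 0, 0, 0, 0.8],
    [0.06, 0.3867, 0, 0, 0, 0, 0.8],
    [0.072, 0.4667, 0, 0, 0, 0, 0.8],
    [0.0853, 0.5467, 0, 0, 0, 0, 0.8],
    [0.0973, 0.6267, 0, 0, 0, 0, 0.8],
    [0.1093, 0.6933, 0, 0, 0, 0, 0.8],
    [0.1113, 0.7167, -0.04, 0, 0, 0, 0.8],
    [0.1113, 0.7167, -0.0667, 0, 0, 0, 0.8],
    [0.1113, 0.7167, -0.0667, 0, 0, 0, 0.8]
  ]
}}

```text
time: 8.28
position: [565.1, 209.6, 57.6]
tcp_rot: [[-0.993, -0.122, -0.002], [-0.122, 0.993, -0.001], [0.002, -0.001, -1.0]]
contact_force: [-0.3, -0.8, 0.4]
width: 0.802
grip_force: 0.0
```

To row units: -5.2 cm / 75 = -0.0693, -5 cm / 75 = -0.0667.

>>> {"api": "send_rows", "payload": {
  "deltas": [
    [0, 0, -0.0267, 0, 0, 0, 0.8],
    [0, 0, -0.0533, 0, 0, 0, 0.8],
    [0, 0, -0.0667, 0, 0, 0, 0.8],
    [0, 0, -0.0693, 0, 0, 0, 0.8],
    [0, 0, -0.0693, 0, 0, 0, 0.8]
  ]
}}

```text
time: 8.9
position: [566.2, 210.6, 6.5]
tcp_rot: [[-0.993, -0.122, 0.0], [-0.122, 0.993, 0.0], [-0.0, 0.0, -1.0]]
contact_force: [-0.3, 0.6, 0.1]
width: 0.799
grip_force: 0.0
```

Run:
```python
from h import *
c=snap('side','s2.png'); a=cv2.resize(c['image'][210:290,190:310],None,fx=4,fy=4,interpolation=cv2.INTER_CUBIC)
t=snap('top','t2.png'); b=cv2.resize(t['image'][200:250,400:445],None,fx=6,fy=6,interpolation=cv2.INTER_CUBIC)
o=np.zeros((330,760,3),np.uint8); o[:320,:480]=a; o[:300,485:755]=b; cv2.imwrite('pics/f.png',o); print(get_obs()['position'])
```

```text
[566.40108463 210.68593708   6.88955369]
```

View pics/f.png

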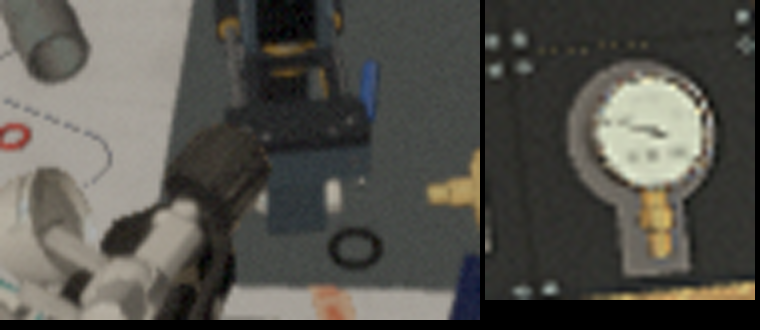

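The gauge lies in its keyhole with the stem in the slot (right panel: dial 655,130, stem 657,225). The gripper is over the yoke bars (left panel 300,190). Grip.

To row units: 9 cm / 75 = 0.12, 6 cm / 75 = 0.08.

>>> {"api": "send_rows", "payload": {
  "deltas": [
    [0, 0, 0, 0, 0, 0, 0],
    [0, 0, 0, 0, 0, 0, 0],
    [0, 0, 0, 0, 0, 0, 0],
    [0, 0, 0, 0, 0, 0, 0],
    [0, 0, 0, 0, 0, 0, 0],
    [0, 0, 0, 0, 0, 0, 0],
    [0, 0, 0.04, 0, 0, 0, 0],
    [0, 0, 0.08, 0, 0, 0, 0],
    [0, 0, 0.12, 0, 0, 0, 0],
    [0, 0, 0.12, 0, 0, 0, 0]
  ]
}}

```text
time: 10.25
position: [567.0, 210.8, 97.9]
tcp_rot: [[-0.993, -0.122, 0.003], [-0.122, 0.993, 0.001], [-0.003, 0.0, -1.0]]
contact_force: [-0.2, 0.1, -4.4]
width: 0.547
grip_force: 30.0
```

To row units: -41.8 cm / 75 = -0.5573, -1.24 cm / 75 = -0.0165.

>>> {"api": "send_rows", "payload": {
  "deltas": [
    [-0.0013, -0.0667, 0, 0, 0, 0, 0],
    [-0.004, -0.1467, 0, 0, 0, 0, 0],
    [-0.0067, -0.2267, 0, 0, 0, 0, 0],
    [-0.0093, -0.3067, 0, 0, 0, 0, 0],
    [-0.012, -0.3867, 0, 0, 0, 0, 0],
    [-0.0133, -0.4667, 0, 0, 0, 0, 0],
    [-0.016, -0.5333, 0, 0, 0, 0, 0],
    [-0.0165, -0.5573, 0, 0, 0, 0, 0],
    [-0.0165, -0.5573, -0.04, 0, 0, 0, 0],
    [-0.0165, -0.5573, -0.0667, 0, 0, 0, 0],
    [-0.0165, -0.5573, -0.0667, 0, 0, 0, 0],
    [-0.0165, -0.5573, -0.0667, 0, 0, 0, 0]
  ]
}}

```text
time: 11.75
position: [554.0, -207.0, 46.7]
tcp_rot: [[-0.992, -0.123, 0.0], [-0.123, 0.992, -0.0], [-0.0, -0.0, -1.0]]
contact_force: [0.7, -0.3, -2.7]
width: 0.542
grip_force: 30.0
```

To row units: -2.6 cm / 75 = -0.0347, -2.2 cm / 75 = -0.0293.

>>> {"api": "send_rows", "payload": {
  "deltas": [
    [0, 0, -0.016, 0, 0, 0, 0],
    [0, 0, -0.0293, 0, 0, 0, 0],
    [0, 0, -0.0347, 0, 0, 0, 0],
    [0, 0, -0.0347, 0, 0, 0, 0],
    [0, 0, -0.0347, 0, 0, 0, 0]
  ]
}}

```text
time: 12.38
position: [553.7, -207.5, 20.4]
tcp_rot: [[-0.993, -0.122, 0.0], [-0.122, 0.993, -0.0], [-0.0, -0.0, -1.0]]
contact_force: [0.5, -0.5, -2.8]
width: 0.542
grip_force: 30.0
```

To row units: 9 cm / 75 = 0.12, -0.06 cm / 75 = -0.0008.

>>> {"api": "send_rows", "payload": {
  "deltas": [
    [0, 0, -0.0008, 0, 0, 0, 0],
    [0, 0, -0.0008, 0, 0, 0, 0],
    [0, 0, -0.0008, 0, 0, 0, 0.66],
    [0, 0, -0.0008, 0, 0, 0, 0.66],
    [0, 0, -0.0008, 0, 0, 0, 0.66],
    [0, 0, 0.0133, 0, 0, 0, 0.66],
    [0, 0, 0.04, 0, 0, 0, 0.66],
    [0, 0, 0.08, 0, 0, 0, 1],
    [0, 0, 0.12, 0, 0, 0, 1]
  ]
}}

```text
time: 13.5
position: [553.9, -207.5, 112.8]
tcp_rot: [[-0.993, -0.122, 0.001], [-0.122, 0.993, -0.0], [-0.001, -0.001, -1.0]]
contact_force: [0.0, -0.4, 0.2]
width: 0.847
grip_force: 0.0
```

Run:
```python
from h import *
c=load('t2'); b=(254,166,296,204); S=4
im=cv2.resize(c['image'][b[1]:b[3],b[0]:b[2]],None,fx=S,fy=S,interpolation=cv2.INTER_CUBIC)
for t in (120,135):
  m=(im.max(2)>t).astype(np.uint8)
  def K(m):
    k=max(cv2.findContours(m,0,cv2.CHAIN_APPROX_NONE)[0],key=cv2.contourArea).reshape(-1,2); return (k+.5)/S-.5+[b[0],b[1]]
  p=ray(c,K(m),20)[:,:2].astype(np.float32)
  print(t,cv2.minAreaRect(p))
  # body only: opening removes ports (~20mm = 30 px)
  mo=cv2.morphologyEx(m,cv2.MORPH_OPEN,cv2.getStructuringElement(cv2.MORPH_ELLIPSE,(37,37)))
  q=ray(c,K(mo),24)[:,:2].astype(np.float32); print(' body',cv2.minAreaRect(q))
  for yaw in (36,38,40):
    a=np.radians(yaw); R=np.array([[np.cos(a),-np.sin(a)],[np.sin(a),np.cos(a)]]); l=p@R
    print(yaw,(R@((l.max(0)+l.min(0))/2)).round(1),np.ptp(l,axis=0).round(1))
cv2.imwrite('pics/g.png',np.hstack([cv2.resize(im,None,fx=2,fy=2),cv2.resize(cv2.resize(c['image'][160:215,355:400],None,fx=5.53,fy=5.53,interpolation=cv2.INTER_CUBIC),(250,304))]))
```

```text
120 ((584.0457763671875, 85.968994140625), (53.647029876708984, 72.04522705078125), 36.358680725097656)
 body ((569.8602294921875, 87.66912841796875), (34.428741455078125, 50.00727081298828), 46.40688705444336)
36 [584.1  85.9] [53.7 72.1]
38 [583.9  86.2] [53.8 72. ]
40 [583.6  86.3] [54.4 71.8]
135 ((584.649169921875, 85.55523681640625), (51.706207275390625, 70.56249237060547), 34.26297378540039)
 body ((576.189697265625, 83.61851501464844), (25.84888458251953, 24.773014068603516), 46.141693115234375)
36 [584.5  85.8] [52.  70.6]
38 [584.4  86.1] [52.3 70.5]
40 [584.2  86.4] [52.5 70.3]
```

View pics/g.png

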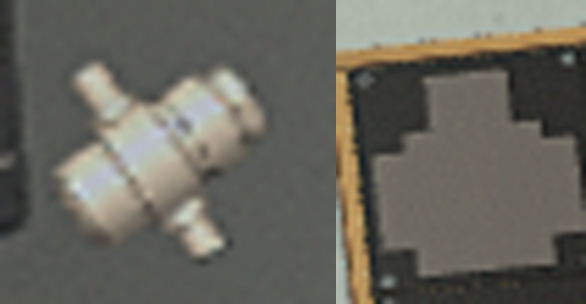

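Run:
```python
from h import *
c=load('t2')
B=lambda l:np.array(l,float)/8+[254-.44,166-.44]
p=ray(c,B([[88,73],[208,252]]),22)[:,:2]; b=ray(c,B([[81,208],[245,98]]),21)[:,:2]
ang=lambda v:np.degrees(np.arctan2(v[1],v[0]))
y1=ang(p[0]-p[1]); y2=ang(b[0]-b[1])-90
for y in ((y1+y2)/2,):
  a=np.radians(y); ex=np.array([np.cos(a),np.sin(a)]); ey=np.array([-ex[1],ex[0]])
  print(y1,y2,np.linalg.norm(p[0]-p[1]),np.linalg.norm(b[0]-b[1]))
  o=p.mean(0)-4.5*ey; print('ports o',o,'body o',b.mean(0), 'grip at -24', (o+b.mean(0))/2-24*ey-ex*1)
  # side view check of predicted body/port ends
  s=load('side0'); o=(o+b.mean(0))/2
  print(proj(s,[[*(o+37*ex+4.5*ey),22],[*(o-37*ex+4.5*ey),22],[*(o+36*ey),22],[*(o-36*ey),22]]).round(1).tolist())
```

```text
35.00937572708076 35.22615464829852 73.00373073317805 66.58031658690015
ports o [573.31720643  79.75741605] body o [574.12187361  78.44631262] grip at -24 [586.70778224  58.89529204]
[[249.2, 222.8], [272.1, 212.6], [267.4, 223.9], [252.7, 210.0]]
```

Predicted port and body ends match the side view. Going to the stage.

To row units: 26.63 cm / 75 = 0.3551, 3.3 cm / 75 = 0.044, -1.08 rad / 1.5708 = -0.6875.

>>> {"api": "send_rows", "payload": {
  "deltas": [
    [0.0053, 0.0533, 0, 0, 0, -0.1019, 1],
    [0.012, 0.1067, 0, 0, 0, -0.2037, 1],
    [0.0187, 0.16, 0, 0, 0, -0.3056, 1],
    [0.0253, 0.2133, 0, 0, 0, -0.4074, 1],
    [0.0333, 0.2667, 0, 0, 0, -0.5093, 1],
    [0.04, 0.32, 0, 0, 0, -0.6112, 1],
    [0.044, 0.3551, 0, 0, 0, -0.6875, 1],
    [0.044, 0.3551, 0, 0, 0, -0.6875, 1],
    [0.044, 0.3551, -0.04, 0, 0, -0.6875, 1],
    [0.044, 0.3551, -0.06, 0, 0, -0.6875, 1],
    [0.044, 0.3551, -0.06, 0, 0, -0.6875, 1]
  ]
}}

```text
time: 14.88
position: [586.0, 58.2, 64.9]
tcp_rot: [[-0.576, 0.818, -0.002], [0.818, 0.576, -0.0], [0.001, -0.002, -1.0]]
contact_force: [-0.8, -0.9, 1.3]
width: 1.0
grip_force: 0.0
```

To row units: -5.2 cm / 75 = -0.0693, -4.5 cm / 75 = -0.06.

>>> {"api": "send_rows", "payload": {
  "deltas": [
    [0, 0, -0.02, 0, 0, 0, 1],
    [0, 0, -0.04, 0, 0, 0, 1],
    [0, 0, -0.06, 0, 0, 0, 1],
    [0, 0, -0.0693, 0, 0, 0, 1],
    [0, 0, -0.0693, 0, 0, 0, 1],
    [0, 0, -0.0693, 0, 0, 0, 1]
  ]
}}

```text
time: 15.62
position: [586.9, 58.9, 13.7]
tcp_rot: [[-0.575, 0.818, 0.0], [0.818, 0.575, 0.0], [-0.0, 0.0, -1.0]]
contact_force: [0.3, 0.1, 0.9]
width: 0.996
grip_force: 0.0
```

Run:
```python
from h import *
c=snap('side','s3.png'); a=cv2.resize(c['image'][170:260,210:330],None,fx=4,fy=4,interpolation=cv2.INTER_CUBIC)
t=snap('top','t3.png'); b=cv2.resize(t['image'][160:212,355:402],None,fx=6,fy=6,interpolation=cv2.INTER_CUBIC)
o=np.zeros((360,770,3),np.uint8); o[:360,:480]=a; o[:312,485:767]=b; cv2.imwrite('pics/i.png',o); print(get_obs()['position'],get_obs()['contact_force'])
```

```text
[586.9911488   58.88485454  13.90493432] [-0.27136152  0.52664964  0.48227214]
```

View pics/i.png

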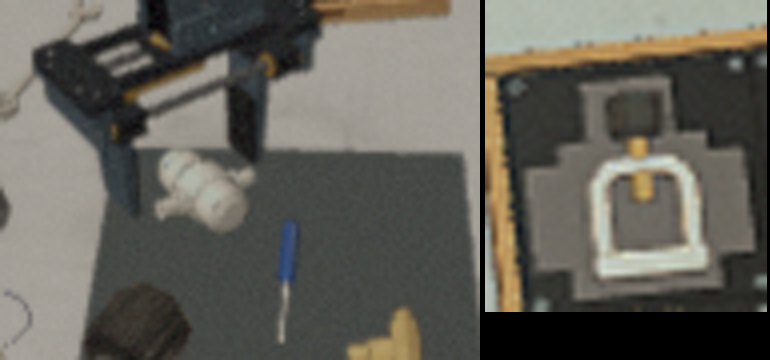

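The yoke lies in its stirrup pocket with the knob in its slot (right panel 640,210). The fingers straddle the first-stage body beside the ports (left panel 120,180 and 245,120). Grip.

To row units: 10 cm / 75 = 0.1333, 8 cm / 75 = 0.1067.

>>> {"api": "send_rows", "payload": {
  "deltas": [
    [0, 0, 0, 0, 0, 0, 0],
    [0, 0, 0, 0, 0, 0, 0],
    [0, 0, 0, 0, 0, 0, 0],
    [0, 0, 0, 0, 0, 0, 0],
    [0, 0, 0, 0, 0, 0, 0],
    [0, 0, 0, 0, 0, 0, 0],
    [0, 0, 0, 0, 0, 0, 0],
    [0, 0, 0, 0, 0, 0, 0],
    [0, 0, 0.0267, 0, 0, 0, 0],
    [0, 0, 0.0667, 0, 0, 0, 0],
    [0, 0, 0.1067, 0, 0, 0, 0],
    [0, 0, 0.1333, 0, 0, 0, 0]
  ]
}}

```text
time: 17.23
position: [586.5, 58.8, 115.3]
tcp_rot: [[-0.575, 0.818, 0.0], [0.818, 0.575, -0.0], [-0.0, 0.0, -1.0]]
contact_force: [0.1, 0.8, -4.2]
width: 0.376
grip_force: 29.6
```

Run:
```python
from h import *
c=snap('side','s4.png'); a=cv2.resize(c['image'][130:260,190:330],None,fx=4,fy=4,interpolation=cv2.INTER_CUBIC)
cv2.imwrite('pics/j.png',a); print(get_obs()['position'],get_obs()['contact_force'],get_obs()['ft_torque'])
```

```text
[587.67587932  58.87926221 117.25786167] [ 3.40920388  0.52528502 -1.11577901] [-0.13222296 -0.33229793 -0.03635254]
```

View pics/j.png

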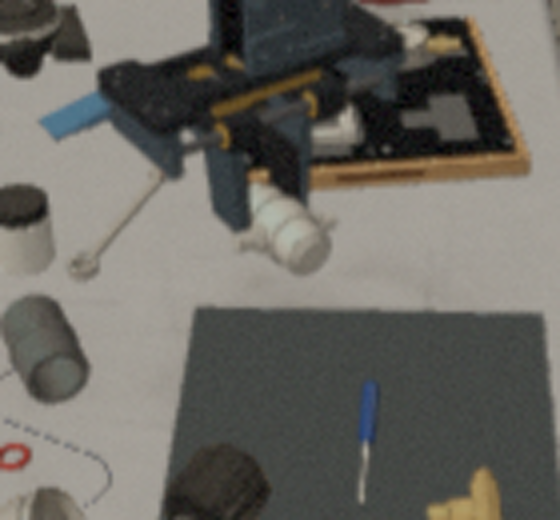

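The stage is held (crop 290,235) but may droop at its far end. I'll compare with the flat prediction.

Run:
```python
from h import *
s=load('s4'); o=np.array([573.7,79.1]); a=np.radians(35.1); ex=np.array([np.cos(a),np.sin(a)]); ey=np.array([-ex[1],ex[0]])
g=np.array([*(o-24*ey),13]) # pivot: tip height11+2, pads 19 behind tcp
for th in (0,10,20):
  t=np.radians(th); out=[]
  for lx,ly,lz in ((0,36,21.5),(37,4.5,22),(-37,4.5,22)):
    d=ly+24; h=lz-32  # pivot at pad centre z=13.9+19
    w=o+ex*lx+ey*(-24+d*np.cos(t)+h*np.sin(t)); out.append([*w,33+h*np.cos(t)-d*np.sin(t)+103])
  print(th,((proj(s,out)-[190,130])*4).round().tolist())
```

```text
0 [[307.0, 249.0], [230.0, 244.0], [327.0, 205.0]]
10 [[305.0, 260.0], [228.0, 249.0], [326.0, 210.0]]
20 [[301.0, 269.0], [226.0, 252.0], [323.0, 213.0]]
```

It's flat to within a few degrees. Carry on to its nest.

To row units: -39.8 cm / 75 = -0.5307, -0.72 cm / 75 = -0.0096, -0.49 rad / 1.5708 = -0.3119.

>>> {"api": "send_rows", "payload": {
  "deltas": [
    [0, -0.0533, 0, 0, 0, -0.0382, 0],
    [-0.0013, -0.12, 0, 0, 0, -0.0764, 0],
    [-0.0027, -0.1867, 0, 0, 0, -0.1146, 0],
    [-0.004, -0.2533, 0, 0, 0, -0.1528, 0],
    [-0.0053, -0.32, 0, 0, 0, -0.191, 0],
    [-0.0067, -0.3867, 0, 0, 0, -0.2292, 0],
    [-0.008, -0.4533, 0, 0, 0, -0.2674, 0],
    [-0.0096, -0.5067, 0, 0, 0, -0.3119, 0],
    [-0.0096, -0.5307, 0, 0, 0, -0.3119, 0],
    [-0.0096, -0.5307, -0.04, 0, 0, -0.3119, 0],
    [-0.0096, -0.5307, -0.0667, 0, 0, -0.3119, 0],
    [-0.0096, -0.5307, -0.0667, 0, 0, -0.3119, 0]
  ]
}}

```text
time: 18.77
position: [578.3, -337.8, 61.5]
tcp_rot: [[-0.124, 0.992, -0.003], [0.992, 0.124, 0.002], [0.002, -0.003, -1.0]]
contact_force: [-0.4, 1.1, -4.8]
width: 0.372
grip_force: 29.6
```

Run:
```python
from h import *
t=snap('top','t5.png'); s=snap('side','s5.png')
a=cv2.resize(t['image'][160:250,390:460],None,fx=5,fy=5,interpolation=cv2.INTER_CUBIC)
b=cv2.resize(s['image'][110:190,230:330],None,fx=4,fy=4,interpolation=cv2.INTER_CUBIC)
o=np.zeros((450,760,3),np.uint8); o[:,:350]=a; o[:320,355:755]=b; cv2.imwrite('pics/k.png',o); print(get_obs()['position'],get_obs()['contact_force'])
```

```text
[ 579.7118074  -338.79434106   63.71739452] [ 0.10200118  0.2534171  -4.27916566]
```

View pics/k.png

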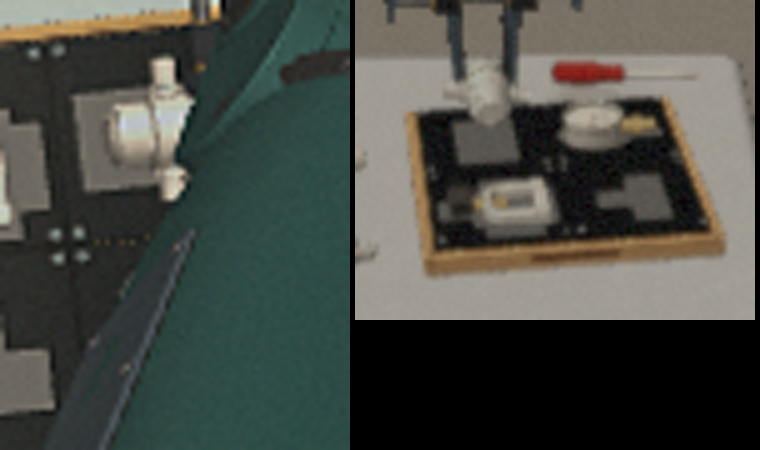

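The stage is over its pocket (left panel: body end 108,135, pocket edge 79). Allowing for height, the end gap comes out at the expected 8 mm. Lower.

To row units: -3.6 cm / 75 = -0.048, -3.2 cm / 75 = -0.0427.

>>> {"api": "send_rows", "payload": {
  "deltas": [
    [0, 0, -0.016, 0, 0, 0, 0],
    [0, 0, -0.032, 0, 0, 0, 0],
    [0, 0, -0.0427, 0, 0, 0, 0],
    [0, 0, -0.048, 0, 0, 0, 0],
    [0, 0, -0.048, 0, 0, 0, 0],
    [0, 0, -0.048, 0, 0, 0, 0]
  ]
}}

```text
time: 19.62
position: [579.4, -339.3, 27.8]
tcp_rot: [[-0.123, 0.992, -0.0], [0.992, 0.123, -0.0], [-0.0, -0.0, -1.0]]
contact_force: [-3.6, -3.0, 0.9]
width: 0.376
grip_force: 29.9
```

To row units: 9 cm / 75 = 0.12, 6 cm / 75 = 0.08.

>>> {"api": "send_rows", "payload": {
  "deltas": [
    [0, 0, -0.0009, 0, 0, 0, 0],
    [0, 0, -0.0009, 0, 0, 0, 0],
    [0, 0, -0.0009, 0, 0, 0, 0.75],
    [0, 0, -0.0009, 0, 0, 0, 0.75],
    [0, 0, -0.0009, 0, 0, 0, 0.75],
    [0, 0, -0.0009, 0, 0, 0, 0.75],
    [0, 0, -0.0009, 0, 0, 0, 0.75],
    [0, 0, 0.04, 0, 0, 0, 0.75],
    [0, 0, 0.08, 0, 0, 0, 0.75],
    [0, 0, 0.12, 0, 0, 0, 1]
  ]
}}

```text
time: 20.88
position: [579.4, -339.1, 118.3]
tcp_rot: [[-0.123, 0.992, -0.0], [0.992, 0.123, 0.0], [0.0, -0.0, -1.0]]
contact_force: [-0.5, 0.0, -0.1]
width: 0.827
grip_force: 0.0
```

To row units: 56.15 cm / 75 = 0.7487, -13.4 cm / 75 = -0.1787, 1.47 rad / 1.5708 = 0.9358.

>>> {"api": "send_rows", "payload": {
  "deltas": [
    [-0.0187, 0.0667, 0, 0, 0, 0.1019, 1],
    [-0.0373, 0.1467, 0, 0, 0, 0.2037, 1],
    [-0.056, 0.2267, 0, 0, 0, 0.3056, 1],
    [-0.0747, 0.3067, 0, 0, 0, 0.4074, 1],
    [-0.0933, 0.3867, 0, 0, 0, 0.5093, 1],
    [-0.112, 0.4667, 0, 0, 0, 0.6112, 1],
    [-0.1307, 0.5467, 0, 0, 0, 0.713, 1],
    [-0.1493, 0.6267, 0, 0, 0, 0.8149, 1],
    [-0.168, 0.7067, 0, 0, 0, 0.9167, 1],
    [-0.1787, 0.7487, 0, 0, 0, 0.9358, 1],
    [-0.1787, 0.7487, -0.04, 0, 0, 0.9358, 1],
    [-0.1787, 0.7487, -0.0667, 0, 0, 0.9358, 1]
  ]
}}

```text
time: 22.38
position: [445.1, 222.9, 66.7]
tcp_rot: [[-1.0, -0.023, -0.0], [-0.023, 1.0, 0.0], [0.0, 0.0, -1.0]]
contact_force: [-0.3, -0.6, -0.1]
width: 1.0
grip_force: 0.0
```

To row units: -5.7 cm / 75 = -0.076, -5.5 cm / 75 = -0.0733.

>>> {"api": "send_rows", "payload": {
  "deltas": [
    [0, 0, -0.02, 0, 0, 0, 1],
    [0, 0, -0.04, 0, 0, 0, 1],
    [0, 0, -0.06, 0, 0, 0, 1],
    [0, 0, -0.0733, 0, 0, 0, 1],
    [0, 0, -0.076, 0, 0, 0, 1],
    [0, 0, -0.076, 0, 0, 0, 1],
    [0, 0, -0.076, 0, 0, 0, 1]
  ]
}}

```text
time: 23.25
position: [445.5, 222.4, 10.7]
tcp_rot: [[-1.0, -0.022, 0.0], [-0.022, 1.0, 0.0], [-0.0, 0.0, -1.0]]
contact_force: [-0.3, -1.7, 0.1]
width: 0.999
grip_force: 0.6
```

Run:
```python
from h import *
t=snap('top','t6.png'); s=snap('side','s6.png')
a=cv2.resize(t['image'][160:250,355:455],None,fx=3.6,fy=3.6,interpolation=cv2.INTER_CUBIC)
b=cv2.resize(s['image'][200:300,260:360],None,fx=4,fy=4,interpolation=cv2.INTER_CUBIC)
o=np.zeros((400,765,3),np.uint8); o[:324,:360]=a; o[:,365:]=b; cv2.imwrite('pics/l.png',o); print(get_obs()['position'],get_obs()['contact_force'])
```

```text
[445.54162837 222.37875497  10.71934991] [-1.8656193  -0.5737994   0.65336366]
```

View pics/l.png

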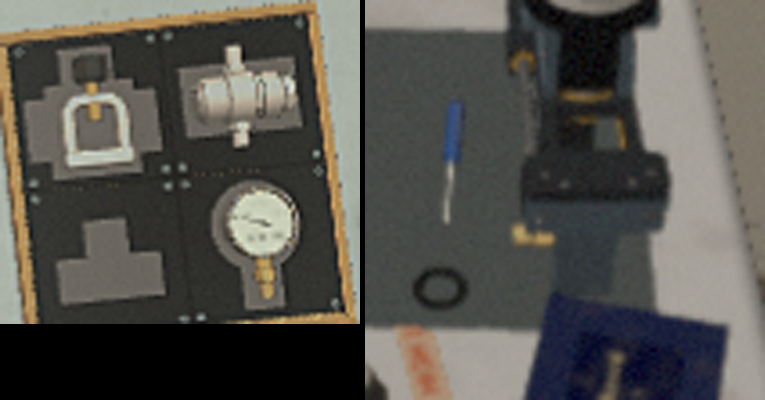

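Gauge, yoke and stage are all in their pockets (left panel 262,225 / 95,130 / 245,95). The gripper stands over the tee (right panel 535,235). Grip.

To row units: 9 cm / 75 = 0.12, 8 cm / 75 = 0.1067.

>>> {"api": "send_rows", "payload": {
  "deltas": [
    [0, 0, 0, 0, 0, 0, 0],
    [0, 0, 0, 0, 0, 0, 0],
    [0, 0, 0, 0, 0, 0, 0],
    [0, 0, 0, 0, 0, 0, 0],
    [0, 0, 0, 0, 0, 0, 0],
    [0, 0, 0, 0, 0, 0, 0],
    [0, 0, 0.0267, 0, 0, 0, 0],
    [0, 0, 0.0667, 0, 0, 0, 0],
    [0, 0, 0.1067, 0, 0, 0, 0],
    [0, 0, 0.12, 0, 0, 0, 0]
  ]
}}

```text
time: 24.6
position: [446.0, 222.6, 101.7]
tcp_rot: [[-1.0, -0.022, 0.002], [-0.022, 1.0, 0.001], [-0.002, 0.001, -1.0]]
contact_force: [0.3, -0.6, -0.6]
width: 0.666
grip_force: 30.0
```

To row units: -44.3 cm / 75 = -0.5907, -0.32 cm / 75 = -0.0043, 0.1 rad / 1.5708 = 0.0637.

>>> {"api": "send_rows", "payload": {
  "deltas": [
    [0, -0.0667, 0, 0, 0, 0.0127, 0],
    [0, -0.1467, 0, 0, 0, 0.0255, 0],
    [-0.0013, -0.2267, 0, 0, 0, 0.0382, 0],
    [-0.0013, -0.3067, 0, 0, 0, 0.0509, 0],
    [-0.0027, -0.3867, 0, 0, 0, 0.0637, 0],
    [-0.0027, -0.4667, 0, 0, 0, 0.0637, 0],
    [-0.004, -0.5333, 0, 0, 0, 0.0637, 0],
    [-0.0043, -0.5907, 0, 0, 0, 0.0637, 0],
    [-0.0043, -0.5907, -0.04, 0, 0, 0.0637, 0],
    [-0.0043, -0.5907, -0.0667, 0, 0, 0.0637, 0],
    [-0.0043, -0.5907, -0.0667, 0, 0, 0.0637, 0],
    [-0.0043, -0.5907, -0.0667, 0, 0, 0.0637, 0]
  ]
}}

```text
time: 26.1
position: [442.4, -220.6, 50.7]
tcp_rot: [[-0.993, -0.122, -0.0], [-0.122, 0.993, 0.0], [0.0, 0.0, -1.0]]
contact_force: [0.0, -0.3, -0.3]
width: 0.666
grip_force: 30.0
```

Run:
```python
from h import *
s=snap('side','s7.png'); o=get_obs(); print(o['position'],o['contact_force'])
a=np.radians(7); ex=np.array([np.cos(a),np.sin(a),0]); ey=np.array([-ex[1],ex[0],0])
z0=o['position'][2]-8.7; org=o['position']*[1,1,0]+13*ex+[0,0,z0]
P=[org+22*ex+[0,0,9.5],org+22*ex+[0,0,17],org+22*ex+[0,0,2],org-5*ex+[0,0,9.5],org-13*ex+[0,0,19]]
print('pred tip,tiptop,tipbottom,root,runtop',proj(s,P).round(1).tolist())
im=s['image'].astype(int); u=proj(s,P)[0].astype(int); x0,y0=u[0]-15,u[1]-15
m=((im[...,2]-im[...,0])>45).astype(np.uint8)[y0:y0+30,x0:x0+45]
n,l,st,ce=cv2.connectedComponentsWithStats(m)
for i in range(1,n):
  if st[i,4]>8: print(st[i]+[x0,y0,0,0,0],ce[i]+[x0,y0])
cv2.imwrite('pics/m.png',cv2.resize(s['image'][100:190,230:330],None,fx=6,fy=6,interpolation=cv2.INTER_CUBIC))
```

```text
[ 442.60132123 -220.68148047   50.98066544] [ 0.72006733 -0.03691429 -0.71116317]
pred tip,tiptop,tipbottom,root,runtop [[292.1, 151.4], [292.1, 149.4], [292.0, 153.4], [300.3, 150.9], [302.8, 148.2]]
[312 145   9  21  48] [315.47916667 155.64583333]
[293 148   7   6  33] [296.21212121 150.78787879]
```

The tee is held level: the branch centroid is at (296,151), as predicted. Lower and release.

To row units: 9 cm / 75 = 0.12, 5 cm / 75 = 0.0667.

>>> {"api": "send_rows", "payload": {
  "deltas": [
    [0, 0, -0.016, 0, 0, 0, 0],
    [0, 0, -0.028, 0, 0, 0, 0],
    [0, 0, -0.0327, 0, 0, 0, 0],
    [0, 0, -0.0327, 0, 0, 0, 0],
    [0, 0, -0.0327, 0, 0, 0, 0],
    [0, 0, -0.0327, 0, 0, 0, 0.85],
    [0, 0, -0.0327, 0, 0, 0, 0.85],
    [0, 0, -0.0327, 0, 0, 0, 0.85],
    [0, 0, -0.0327, 0, 0, 0, 0.85],
    [0, 0, 0.0133, 0, 0, 0, 0.85],
    [0, 0, 0.0667, 0, 0, 0, 0.85],
    [0, 0, 0.12, 0, 0, 0, 0.85]
  ]
}}

```text
time: 27.65
position: [442.1, -220.5, 141.6]
tcp_rot: [[-0.993, -0.122, -0.0], [-0.122, 0.993, 0.0], [0.0, 0.0, -1.0]]
contact_force: [0.3, -0.2, -0.8]
width: 0.848
grip_force: 0.0
```

To row units: 30 cm / 75 = 0.4, 27 cm / 75 = 0.36.

>>> {"api": "send_rows", "payload": {
  "deltas": [
    [0, 0.0667, 0.0267, 0, 0, 0, 0.85],
    [0, 0.1467, 0.04, 0, 0, 0, 0.85],
    [0, 0.2267, 0.04, 0, 0, 0, 0.85],
    [0, 0.2933, 0.04, 0, 0, 0, 0.85],
    [0, 0.36, 0.04, 0, 0, 0, 0.85],
    [0, 0.4, 0.04, 0, 0, 0, 0.85],
    [0, 0.4, 0.04, 0, 0, 0, 0.85],
    [0, 0.4, 0.04, 0, 0, 0, 0.85]
  ]
}}

```text
time: 28.65
position: [442.2, 79.0, 170.4]
tcp_rot: [[-0.993, -0.122, -0.0], [-0.122, 0.993, -0.0], [0.0, -0.0, -1.0]]
contact_force: [-0.8, 1.2, 0.1]
width: 0.85
grip_force: 0.0
```

Run:
```python
from h import *
t=snap('top','t8.png'); s=snap('side','s8.png')
a=cv2.resize(t['image'][158:262,350:457],None,fx=3.7,fy=3.7,interpolation=cv2.INTER_CUBIC)
b=cv2.resize(s['image'][120:190,235:330],None,fx=4,fy=4,interpolation=cv2.INTER_CUBIC)
o=np.zeros((max(a.shape[0],280),a.shape[1]+5+380,3),np.uint8); o[:a.shape[0],:a.shape[1]]=a; o[:280,a.shape[1]+5:]=b; cv2.imwrite('pics/n.png',o); print(get_obs()['position'],get_obs()['time'])
```

```text
[442.24226598  78.61282834 170.40336365] 28.75
```

View pics/n.png

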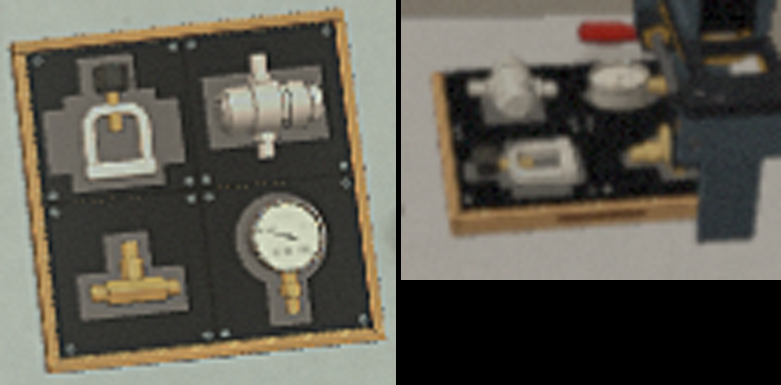

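All four parts lie inside their pocket outlines (tee 133,285; gauge 287,240; yoke 117,135; stage 268,105) and the gripper is clear. Handing in.

```bash
python3 -c "
from cell import hand_in
print(hand_in())"
```

```text
the job is handed in; nothing more can be done
None
```

I placed the gauge, yoke, first stage and brass tee in their nests the right way round, let them go, and handed the job in at about 29 s; the last pictures show each inside its outline.

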